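# Dry-stroke check of a vial crimper's hand lever

## Task

The vial crimper in its bench stand is put away with its lever hooked in; get it ready with a dry stroke. Swing the storage hook well clear of the lever's end so that the lever springs out, then press the lever in with the outside of the fingers until its stop screw sits firmly against the fixed grip bar, the lever itself still short of the bar, keep it there for two seconds without forcing it, and let the lever come all the way out again, with the hook left open. Only press and push: do not grip the hook or squeeze or lean on the fixed bar, and leave the two vials and the pot that stand around it where they are.

Things in the scene. Friction and masses are not known exactly. Their poses are not given: they have to be found in the camera images.
- crimper: Hand crimper lying on its side in a grey stand screwed to the worktop. Origin: centre of the underside of the base plate (100 x 250 x 8 mm), on the worktop; z up. Handles run along +y from the round head (y = -112 mm), their middle 60 mm above the worktop; lever and jaws on the -x side, fixed bar on the +x side. Head top at 80 mm, hook tab top at 93 mm above the worktop.
- grip_bar: The fixed grip bar: straight, 12 mm thick (16 mm at its black rubber sleeve), 18 to 22 mm high, from y = -96 to +99 mm in the crimper frame. Origin: its middle, at [20, 0, 60] mm in the crimper frame; axes as the crimper's. A post and clamp hold it near its middle.
- stop_screw: Brass stop screw through the lever, 50 mm from the lever's pin, 7 mm thick, round 10 mm end towards the bar (its +x). It meets the bar before the lever does. Its setting differs from run to run, so the lever stops anywhere from 13 to 21 mm short of the bar (lever joint 0.23 to 0.29 under load); it does not shift under load. Origin: on the lever's middle line.
- lever (a joint): Hand lever, rad: 0 = fully out (sprung), grows pressed in to the bar; about 0.18 while hooked. Level swing about an upright pin at [-4, -85, 60] mm in the crimper frame; at 0 it points along +y turned 0.30 rad to -x. 180 mm long; rubber sleeve 13 mm thick, 20 high, 75 to 160 mm from the pin. At lever_face: 2.8 N starts it, 6 N just before the stop, then rigid; 10 to 15 N seats the screw firmly.
- lever_face (a point): Where to press: outer face of the lever's black rubber sleeve, 112 mm from the pin, middle of its height (60 mm above the worktop; nothing but the base plate below it). Moves with the lever; its -x axis points out of the face, away from the bar, its +y along the lever to its end.
- hook_turn (a joint): Swing of the storage hook, rad: 0 = hooked (arm along the crimper's -x over the lever's end, tooth down its outer face); grows to 1.7 as it swings level towards the crimper's +y, off the lever's end. Up to about 0.3 the tooth drags over the lever's end (1 to 2 N at the tab); then light friction, and it stays where left. Clear and open: 0.9 or more.
- hook: The steel storage hook at the free end of the handles. Origin: on its upright pivot axis on the fixed bar, at [20, 86, 60] mm in the crimper frame; its arm runs 52 mm along its own -x to the tooth (6 mm thick, hanging down) and the thumb tab (standing up); its axes turn with the hook and equal the crimper's at 0.
- hook_tab (a point): Middle of the hook's upright steel thumb tab, 52 mm from the hook's pivot: 16 mm wide along the arm, 5 mm thick, from 71 to 93 mm above the worktop, over the lever (top at 68 to 70 mm). Push its -y side (crimper frame) and follow its arc about the pivot. 
- vial_1: Small clear glass vial with an aluminium cap, 23 mm in diameter, 46 mm tall, standing loose on the robot's side of the jaws. Origin: centre of its underside.
- vial_2: A second such vial, 23 mm in diameter, 46 mm tall, standing loose on the robot's side of the lever. Origin: centre of its underside.
- pot: Sample pot with a screw lid, 46 mm in diameter, 55 mm tall, standing loose behind the bar. Origin: centre of its underside.

How it is judged:
By the outcome, as a careful person would: the job done as asked, in the order asked, and still so for the second after the job is handed in, with the robot touching nothing.
It also fails if it takes over 48 s, if anything falls off the work surface, if the arm or the gripper's body presses on something with over 40 N, if the wrist force passes 120 N, or if a joint passes its speed limit or range.

## Robot

A 6-joint arm with a two-finger parallel gripper is mounted at the origin on a cart in front of the work surface, level with it; the furniture and walls round the work are solid. World frame = base frame: x ahead of the robot, y to its left, z up, the work surface at z = 0. Lengths are in m, angles in rad, forces in N, time in s.
With the tool pointing down it reaches from about 0.325 to 0.85 m from the base axis. Payload 15.5 kg.
Tool frame: the origin (TCP) lies on the centre line of the jaws, within the pads' length; the fingertips stand 11 mm ahead of it and the grasp point (between the pads) lies 8 mm behind it; z points along the fingers, y is the line along which they close (so a half turn about z gives the same grasp; the last joint's range is limited). The gripper opens to 91 mm and grips with 3 to 60 N. Pads are 32 mm wide; open, the fingers measure 118 mm over their backs; the gripper's body (76 mm by 178 mm) begins 60 mm behind the grasp point.
Start: joints at [1.133, 0.494, 1.345, -0, 1.302, -0.096], TCP at [0.209, 0.589, 0.225] pointing down, gripper open.
Joint ranges: [-2.91, 2.91], [-0.82, 2.16], [0.22, 2.67], [-1.22, 4.37], [0.12, 2.79], [-3.08, 3.08]. Speed limits (rad/s): [1.89, 1.89, 2.57, 3.01, 3.01, 3.01].

## Interface

Orientations are given as a unit quaternion [x, y, z, w].
In Python, from workcell import arm gives the robot as it stands.
- The arm moves only by the tool move_arm, never from a script. Its argument "deltas" is one flat list of numbers, 7 for each row, row after row: the shift along the tool's x, y, z in m, then the turn, a rotation vector about the tool's x, y, z in degrees, then the opening, from 0 (shut) to 1 (fully open). In form: [dx, dy, dz, ax, ay, az, jaw, dx, dy, dz, ax, ay, az, jaw, ...]. A call has 1 to 12 rows; each row shifts and turns the commanded pose from where the row before left it, along the tool's axes as they then stand; what a row does not reach is not made up. A row lasts 1/12 s, in which the tool goes at most 41.7 mm and 7.16 degrees, less where a joint would pass 70% of its speed; a pose out of reach is approached as far as the arm can. A call with a gripper value outside its range is refused whole. The fingers move at their own pace and stop on an object; "newtons" is the grip in N (left out, the last holds). Time passes only in rows, so rows that do not move let the fingers close. It gives the time, the measured TCP pose, the force, the opening and the grip force at its end, in the units of the state.
- arm.get_obs(): the state, without advancing time (a new reading comes with each control period).
- arm.read_camera(name): name is "side" or "top" or "wrist"; returns a dict with "frame" (480x640x3 uint8, red, green, blue), "mtx" (3x3 intrinsics, pixels), "camera_from_world" (4x4, takes a point from world to camera coordinates); the wrist camera has in their place "mount" (4x4, takes a point from camera to tool coordinates, whose origin is the TCP and whose axes are the flange's). Camera axes: x right, y up, looking along -z (the intrinsics and any distortion apply to the point x, -y, -z); pixel columns grow to the right and rows downward; lengths in m; the calibration is good to about 2 mm. A picture is of the moment at which its call begins: read the wrist's pose just before it. There is no depth.
- arm.close_job(): hands the job in; it is judged then, once.
Trained networks look in the newest picture that a camera, given by its name, has taken for a name from the list of things; names that differ only in an ending like _2 or _b are one class to them, and where a whole thing is asked for, a point or a joint stands for the part that bears it (a point fixed in the world has none). Each returns a list of dicts, best first, with "score" (0 to 1); they miss things now and then, are a little off and sometimes report something else, mostly with a low value. They report only what shows in the picture. A call takes as long as a camera call.
- arm.look_for(label, camera): "box" ([left, top, width, height] in pixels, round what is visible of it).
- arm.cut_out(label, camera): "pixels" (480x640 bool, what is visible of it) and "box" ([left, top, width, height] in pixels, round what is visible of it).
- arm.tip_of(label, camera): "location" ([column, row] in pixels: a listed point, or the origin of a listed thing).
The state is a dict: "time": time; "q": joint angles; "joint_vel": joint speeds; "joint_efforts": joint torques, N m; "tool_pos": TCP position; "eef_rot": TCP orientation; "wrist_force": force on the tool from outside, world axes, zero at the start; "torque": the same for the moment, N m; "opening": opening from 0.0 (shut) to 1.0 (fully open); "grasp_force": force on a finger pad.
Only numpy, scipy, OpenCV 4.12 (cv2) and the standard library are available. Lean on these libraries where they do the work, as an engineer would, in place of code of your own. Each camera call takes 0.05 s, during which the arm holds its last target. There are 200 camera calls.

## Working session

There is one attempt and no reset: what is moved stays moved. The work goes in short steps, Python scripts to look and compute and a tool call to move; the robot and the scene stay as the last step left them, time stands still between calls to the robot, and variables do not carry over. Pictures are saved under pics/ and viewed, at most 10 in all, crops included, and the job is handed in when it is done.

Besides the shell and the picture viewer there is one more tool, called after ">>>" as name(argument=value, ...) on one line, values as JSON. move_arm: Moves the arm, as the interface text tells. Its arguments: {"type":"object","properties":{"deltas":{"type":"array","items":{"type":"number"}},"newtons":{"type":"number"}},"required":["deltas"]}

```bash
mkdir -p pics; ls
cat > h.py <<'E'
import numpy as np, cv2
from workcell import arm
from scipy.spatial.transform import Rotation as R
def ray(c,px):
    K=np.array(c["mtx"]);T=np.array(c["camera_from_world"])
    p=np.linalg.inv(K)@[px[0],px[1],1]
    d=T[:3,:3].T@np.array([p[0],-p[1],-1]); o=-T[:3,:3].T@T[:3,3]
    return o,d
def at_z(c,px,z):
    o,d=ray(c,px); return o+d*(z-o[2])/d[2]
def proj(c,P):
    T=np.array(c["camera_from_world"]);p=T[:3,:3]@P+T[:3,3]
    u=np.array(c["mtx"])@[p[0],-p[1],-p[2]]; return u[:2]/u[2]
def tri(cs,pxs):
    A=np.zeros((3,3));b=np.zeros(3)
    for c,p in zip(cs,pxs):
        o,d=ray(c,p);d/=np.linalg.norm(d);M=np.eye(3)-np.outer(d,d);A+=M;b+=M@o
    return np.linalg.solve(A,b)
E
python3 - <<'E'
from h import *
o=arm.get_obs();print(o["tool_pos"],o["eef_rot"],o["time"],o["wrist_force"])
C={}
for n in("top","side"):
    c=arm.read_camera(n);C[n]=c;cv2.imwrite(f"pics/{n}0.png",c["frame"][:,:,::-1])
    print(n,[k for k in c if k!="frame"],np.round(c["mtx"],1).tolist())
    print(np.round(ray(c,(320,240)),3).tolist())
Z=dict(crimper=0,grip_bar=.06,stop_screw=.06,lever_face=.06,hook=.06,hook_tab=.082,vial_1=0,vial_2=0,pot=0)
for l,z in Z.items():
    ps=[]
    for n in C:
        r=arm.tip_of(l,n)
        for q in r[:3]:print(l,n,round(q["score"],2),np.round(q["location"]),np.round(at_z(C[n],q["location"],z),4))
        ps.append(r[0]["location"] if r else None)
    if None not in [p if p is None else 1 for p in ps]:print("  tri",np.round(tri(C.values(),ps),4))
E
```

```text
pics
[0.20931994 0.58850895 0.22432673] [ 1.70073691e-01  9.85431147e-01 -6.01032093e-04 -1.80114516e-04] 0.0 [-0.51560924 -1.04093002 -0.01850103]
top ['mtx', 'camera_from_world'] [[556.7, 0.0, 311.5], [0.0, 556.7, 245.2], [0.0, 0.0, 1.0]]
[[0.503, -0.073, 0.943], [0.079, -0.027, -0.997]]
side ['mtx', 'camera_from_world'] [[475.4, 0.0, 321.1], [0.0, 475.4, 242.3], [0.0, 0.0, 1.0]]
[[0.452, -0.805, 0.533], [0.131, 0.844, -0.52]]
crimper top 0.65 [341. 238.] [ 0.5831 -0.134   0.    ]
crimper side 0.78 [334. 291.] [ 0.5865 -0.1212  0.    ]
  tri [ 0.5832 -0.1335  0.0096]
grip_bar top 0.58 [338. 223.] [ 0.6013 -0.1245  0.06  ]
grip_bar side 0.88 [347. 264.] [ 0.6065 -0.1253  0.06  ]
  tri [ 0.6039 -0.1249  0.0597]
stop_screw top 0.56 [366. 237.] [ 0.5792 -0.17    0.06  ]
stop_screw side 0.53 [338. 277.] [ 0.5836 -0.1611  0.06  ]
  tri [ 0.5802 -0.1695  0.0662]
lever_face top 0.97 [329. 250.] [ 0.5575 -0.1117  0.06  ]
lever_face side 0.89 [317. 259.] [ 0.5562 -0.1029  0.06  ]
  tri [ 0.5561 -0.1113  0.0657]
hook top 0.84 [284. 228.] [ 0.5911 -0.0399  0.06  ]
hook side 0.75 [291. 357.] [ 
[... 413 characters left out ...]
 0.    ]
vial_1 top 0.64 [380. 305.] [ 0.4703 -0.2015  0.    ]
vial_1 side 0.86 [273. 323.] [ 0.4699 -0.1957  0.    ]
vial_1 side 0.56 [291. 354.] [ 0.4935 -0.27    0.    ]
  tri [ 0.4805 -0.2659  0.0609]
vial_2 top 0.67 [426. 292.] [ 0.4924 -0.2797  0.    ]
vial_2 top 0.64 [380. 305.] [ 0.4703 -0.2015  0.    ]
vial_2 side 0.86 [273. 323.] [ 0.4699 -0.1957  0.    ]
vial_2 side 0.56 [291. 354.] [ 0.4935 -0.27    0.    ]
  tri [ 0.4805 -0.2659  0.0609]
pot top 0.63 [336. 181.] [ 0.6798 -0.1246  0.    ]
pot top 0.34 [288. 232.] [ 0.5911 -0.0443  0.    ]
pot side 0.6 [382. 288.] [ 0.676  -0.1252  0.    ]
pot side 0.26 [345. 267.] [ 0.6207 -0.0472  0.    ]
  tri [ 6.781e-01 -1.243e-01 -6.000e-04]
```

View pics/top0.png

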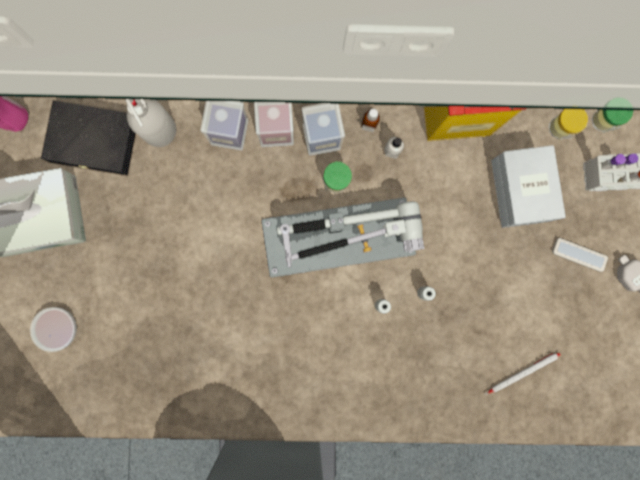

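View pics/side0.png

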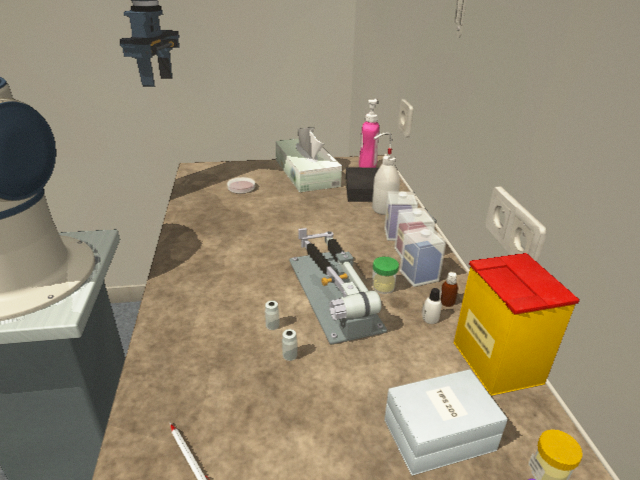

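Both views show the crimper with its handles running along world +y, head at the right (top view around 412,225). The hook end is near (288,230–260). The vials are at (384,306) and (428,293), the pot at (338,176). Next I'll fit the crimper pose from the base-plate outline and the keypoints.

Run:
```python
from h import *
from scipy.optimize import least_squares
C={n:arm.read_camera(n) for n in("top","side")}
P=dict(crimper=[0,0,0],grip_bar=[20,0,60],lever_face=None,hook=[20,86,60],hook_tab=[-32,86,82])
a=.3-.18; u=np.array([-np.sin(a),np.cos(a)]);n=np.array([-np.cos(a),-np.sin(a)])
P["lever_face"]=list(np.array([-4,-85])+112*u+6.5*n)+[60]
P["stop_screw"]=list(np.array([-4,-85])+50*u)+[60]
obs=[]
for k in P:
  for c in C:
    for q in arm.tip_of(k,c)[:3]: obs.append((k,c,q["location"],q["score"]))
def W(x,p):
  p=np.array(p)/1000;s,c=np.sin(x[2]),np.cos(x[2]);return np.array([x[0]+c*p[0]-s*p[1],x[1]+s*p[0]+c*p[1],p[2]])
def err(x,o):return proj(C[o[1]],W(x,P[o[0]]))-o[2]
x0=np.array([.585,-.128,.15])
sel=[o for o in obs if np.linalg.norm(err(x0,o))<12]
f=lambda x:np.concatenate([err(x,o) for o in sel])
r=least_squares(f,x0,loss="soft_l1",x_scale=[.01,.01,.1]);print(np.round(r.x,4))
for o in sel:print(o[0],o[1],np.round(err(r.x,o),1))
for cn,(x,y,w,h) in dict(top=(250,180,190,140),side=(270,215,130,98)).items():
  im=np.ascontiguousarray(C[cn]["frame"][y:y+h,x:x+w,::-1]);k=800//w if cn=="top" else 6
  im=cv2.resize(im,None,fx=k,fy=k,interpolation=cv2.INTER_CUBIC)
  def d(p,col):
    q=(proj(C[cn],W(r.x,p))-[x,y]+.5)*k;cv2.circle(im,tuple(int(v) for v in q),3,col,-1)
  for p in P.values():d(p,(0,0,255))
  for sx in(-50,50):
    for sy in np.linspace(-125,125,9):d([sx,sy,8],(255,0,255))
  d([20,99,60],(0,255,0));d([20,-96,60],(0,255,0));d([-4,-85,60],(255,0,0))
  d([-4+180*u[0],-85+180*u[1],60],(0,255,0))
  cv2.imwrite(f"pics/{cn}1.png",im)
```

```text
[ 0.5833 -0.1294  0.1729]
crimper top [-0.3 -0.6]
crimper side [-0.5  1.9]
grip_bar top [ 1.5 -0.7]
grip_bar side [-0.9 -0.9]
lever_face top [-4.  -0.9]
lever_face side [ 0.4 -2.3]
hook top [ 0.4 -0.9]
hook_tab top [0.9 1.7]
hook_tab side [-1.6 -1. ]
stop_screw top [-0.1 -1. ]
stop_screw side [-2.9  3.7]
```

View pics/top1.png

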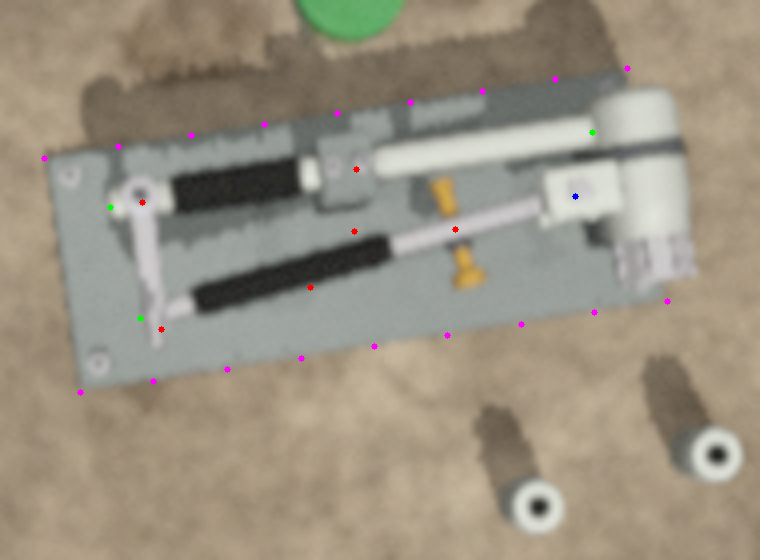

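View pics/side1.png

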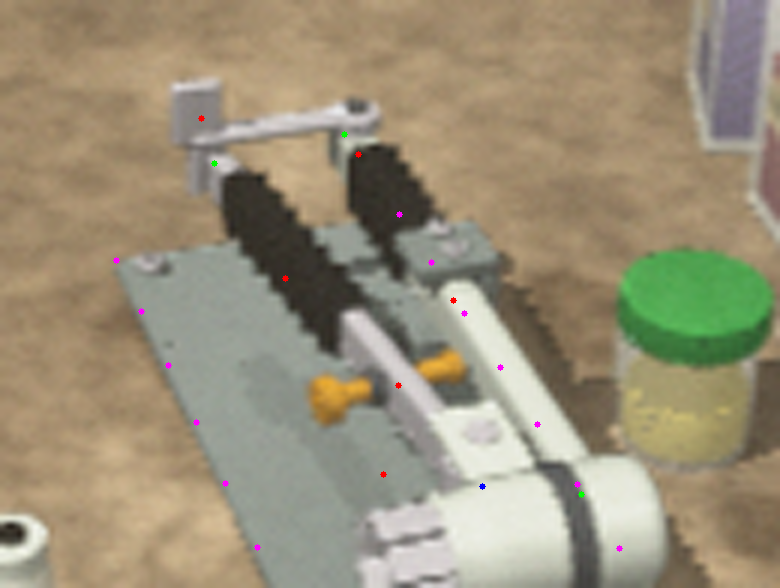

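The overlay matches to about 1 px: crimper origin ≈ (0.584, -0.1295), yaw 0.173. The tab dot falls on the tab at (161,329) in the top crop. I'll move over with shut fingers.

>>> move_arm(deltas=[-0.027, -0.026, 0, 0, 0, 0, 0, -0.027, -0.026, 0, 0, 0, 0, 0, -0.027, -0.026, 0, 0, 0, 0, 0, -0.027, -0.026, 0, 0, 0, 0, 0, -0.027, -0.026, 0, 0, 0, 0, 0, -0.027, -0.026, 0, 0, 0, 0, 0, -0.027, -0.026, 0, 0, 0, 0, 0, -0.027, -0.026, 0, 0, 0, 0, 0, -0.027, -0.026, 0, 0, 0, 0, 0, -0.027, -0.026, 0, 0, 0, 0, 0, -0.027, -0.026, 0, 0, 0, 0, 0, -0.027, -0.026, 0, 0, 0, 0, 0], newtons=20)

```text
time: 2.7
tool_pos: [0.4107, 0.1846, 0.2252]
eef_rot: [0.17, 0.985, 0.0, 0.0]
wrist_force: [0.6, 0.2, -0.6]
opening: 0.157
grasp_force: 0.0
```

>>> move_arm(deltas=[-0.027, -0.026, 0, 0, 0, 0, 0, -0.027, -0.026, 0, 0, 0, 0, 0, -0.027, -0.026, 0, 0, 0, 0, 0, -0.027, -0.026, 0, 0, 0, 0, 0, -0.027, -0.026, 0, 0, 0, 0, 0, -0.027, -0.026, 0, 0, 0, 0, 0, -0.027, -0.026, 0, 0, 0, 0, 0, 0, 0, 0, 0, 0, -6, 0, 0, 0, 0, 0, 0, -6, 0, 0, 0, 0, 0, 0, -6, 0, 0, 0, 0, 0, 0, -6, 0, 0, 0, 0, 0, 0, -5.5, 0])

```text
time: 3.7
tool_pos: [0.5272, -0.0487, 0.2249]
eef_rot: [-0.089, 0.996, -0.0, 0.0]
wrist_force: [-0.2, 0.2, 0.2]
opening: 0.008
grasp_force: 0.0
```

```bash
cat >> h.py <<'E'
O=np.array([.584,-.1295]);YAW=.173
def cr(p):  # world -> crimper mm
    c,s=np.cos(YAW),np.sin(YAW);d=np.array(p[:2])-O
    return np.round([1e3*(c*d[0]+s*d[1]),1e3*(-s*d[0]+c*d[1]),1e3*p[2]],1)
def st():
    o=arm.get_obs();M=R.from_quat(o["eef_rot"]).as_matrix();c,s=np.cos(YAW),np.sin(YAW);f=o["wrist_force"]
    print("t",round(o["time"],2),"crimper mm",cr(o["tool_pos"]),"tool y heading in crimper deg",round(np.degrees(np.arctan2(M[1,1],M[0,1])-YAW),1),"tilt z",np.round(M[:,2],3),"F crimper",np.round([c*f[0]+s*f[1],-s*f[0]+c*f[1],f[2]],2),"open",round(o["opening"],3));return o
E
python3 - <<'E'
from h import *
st()
E
```

```text
t 3.7 crimper mm [-42.   89.4 224.9] tool y heading in crimper deg 90.3 tilt z [ 0. -0. -1.] F crimper [-0.15  0.24  0.16] open 0.008
```

Run:
```python
from h import *
o=arm.get_obs();c=arm.read_camera("wrist")
T=np.eye(4);T[:3,:3]=R.from_quat(o["eef_rot"]).as_matrix();T[:3,3]=o["tool_pos"]
c["camera_from_world"]=np.linalg.inv(T@np.array(c["mount"]))
print(np.round(c["mount"],3).tolist())
for l,z in dict(hook_tab=.082,hook=.06,lever_face=.06,grip_bar=.06,crimper=0,stop_screw=.06).items():
  for q in arm.tip_of(l,"wrist")[:2]:print(l,round(q["score"],2),np.round(q["location"]),cr(at_z(c,q["location"],z)))
im=np.ascontiguousarray(c["frame"][:,:,::-1]);cc,s=np.cos(YAW),np.sin(YAW)
for p in([-32,86,93],[-40,83.5,93],[-24,83.5,93],[20,86,71],[-50,125,8],[50,125,8]):
  w=np.array([O[0]+(cc*p[0]-s*p[1])/1e3,O[1]+(s*p[0]+cc*p[1])/1e3,p[2]/1e3]);cv2.circle(im,tuple(int(round(v)) for v in proj(c,w)),3,(0,0,255),-1)
cv2.imwrite("pics/w1.png",im)
```

```text
[[-0.001, 0.968, 0.25, 0.071], [1.0, 0.001, -0.001, 0.001], [-0.001, 0.25, -0.968, -0.159], [0.0, 0.0, 0.0, 1.0]]
hook_tab 0.76 [322. 236.] [-34.3  90.9  82. ]
hook 0.59 [316. 284.] [16.9 86.  60. ]
hook 0.31 [105. 130.] [-119.2  -91.1   60. ]
lever_face 0.96 [250. 238.] [-26.2  26.1  60. ]
grip_bar 0.32 [315. 282.] [15.7 85.2 60. ]
crimper 0.89 [240. 245.] [-2.6  4.2  0. ]
stop_screw 0.53 [185. 251.] [-14.4 -33.2  60. ]
```

View pics/w1.png

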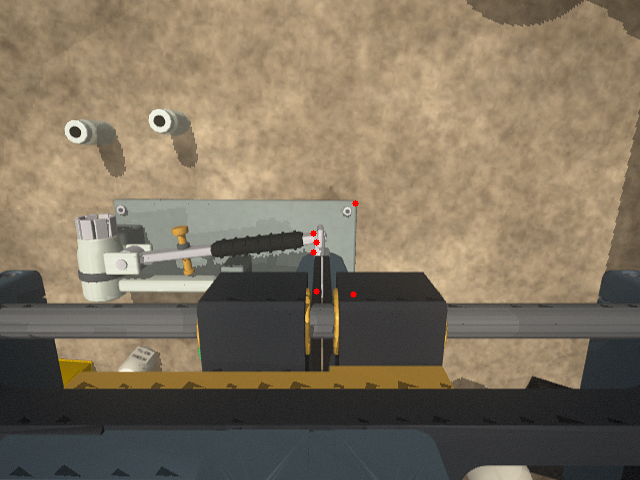

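Wrist view: the tab shows at about (322,232) and the lever sleeve at (250,238). The measured offset is only 2–4 mm, so I'll descend on the -y side of the tab.

>>> move_arm(deltas=[-0.008, -0.035, 0, 0, 0, 0, 0, 0, 0, 0.035, 0, 0, 0, 0, 0, 0, 0.035, 0, 0, 0, 0, 0, 0, 0.035, 0, 0, 0, 0, 0, 0, 0.032, 0, 0, 0, 0, 0, 0, 0, 0, 0, 0, 0])

```text
time: 4.55
tool_pos: [0.5386, -0.0811, 0.0833]
eef_rot: [-0.086, 0.996, 0.001, -0.003]
wrist_force: [-1.2, 0.3, 0.2]
opening: 0.005
grasp_force: 0.0
```

Run:
```python
from h import *
st()
```

```text
t 4.55 crimper mm [-36.4  55.5  83.3] tool y heading in crimper deg 89.9 tilt z [-0.007  0.002 -1.   ] F crimper [-1.13  0.47  0.19] open 0.005
```

>>> move_arm(deltas=[0, 0.004, -0.003, 0, 0, 0, 0, 0, 0.004, 0, 0, 0, 0, 0, 0, 0.004, 0, 0, 0, 0, 0, 0, 0.004, 0, 0, 0, 0, 0, 0, 0.002, 0, 0, 0, 0, 0, 0, 0, 0, 0, 0, 0, 0])

```text
time: 5.05
tool_pos: [0.5383, -0.0634, 0.0918]
eef_rot: [-0.087, 0.996, -0.0, 0.001]
wrist_force: [-0.2, -0.9, -0.0]
opening: 0.003
grasp_force: 0.0
```

Run:
```python
from h import *
st()
```

```text
t 5.05 crimper mm [-33.7  73.   91.8] tool y heading in crimper deg 90.0 tilt z [ 0.001 -0.    -1.   ] F crimper [-0.35 -0.81 -0.  ] open 0.003
```

>>> move_arm(deltas=[0.0013, 0.0057, 0.003, 0, 0, 6, 0, 0.0013, 0.0057, 0, 0, 0, 6, 0, 0.0013, 0.0057, 0, 0, 0, 6, 0, 0.0013, 0.0057, 0, 0, 0, 6, 0, 0.0013, 0.0057, 0, 0, 0, 6, 0, 0.0013, 0.0057, 0, 0, 0, 6, 0])

```text
time: 5.55
tool_pos: [0.5335, -0.0296, 0.0883]
eef_rot: [0.228, 0.974, -0.0, 0.0]
wrist_force: [0.6, -1.1, 0.6]
opening: 0.006
grasp_force: 0.3
```

Run:
```python
from h import *
st()
c=arm.read_camera("top");cv2.imwrite("pics/t2.png",cv2.resize(c["frame"][150:320,220:450,::-1],None,fx=3,fy=3))
```

```text
t 5.55 crimper mm [-32.6 107.1  88.3] tool y heading in crimper deg 53.7 tilt z [ 0. -0. -1.] F crimper [ 0.44 -1.21  0.6 ] open 0.006
```

View pics/t2.png

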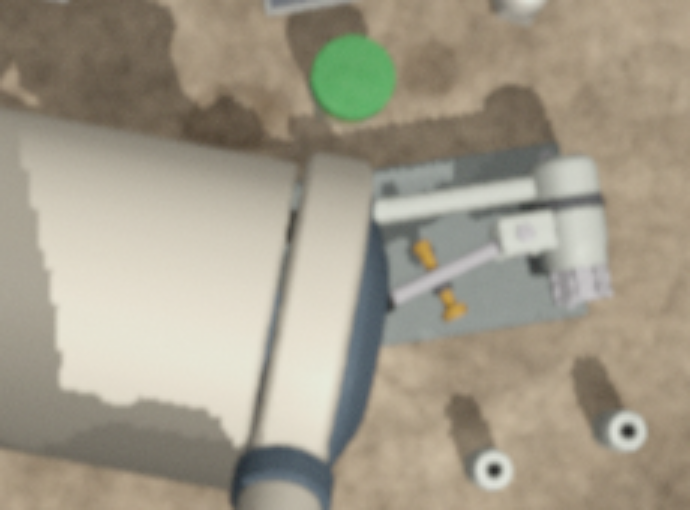

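The lever has sprung out (steeper rod in the view, at about (445,270)). I'll finish the swing.

>>> move_arm(deltas=[0.0013, 0.0057, 0, 0, 0, 6, 0, 0.0013, 0.0057, 0, 0, 0, 6, 0, 0.0013, 0.0057, 0, 0, 0, 6, 0, 0.0013, 0.0057, 0, 0, 0, 6, 0, 0.0013, 0.0057, 0, 0, 0, 6, 0, 0.0013, 0.0057, 0, 0, 0, 6, 0, 0.0013, 0.0057, 0, 0, 0, 6, 0, 0, 0, 0, 0, 0, 0, 0])

```text
time: 6.27
tool_pos: [0.5549, 0.0048, 0.0882]
eef_rot: [0.561, 0.828, 0.0, 0.0]
wrist_force: [-0.3, 0.1, 0.4]
opening: 0.003
grasp_force: 0.0
```

Run:
```python
from h import *
st()
```

```text
t 6.27 crimper mm [ -5.5 137.3  88.2] tool y heading in crimper deg 11.8 tilt z [ 0.001 -0.    -1.   ] F crimper [-0.24  0.13  0.43] open 0.003
```

>>> move_arm(deltas=[0, -0.01, 0, 0, 0, 0, 0, 0, -0.03, 0, 0, 0, 0, 0, 0, -0.03, 0, 0, 0, 0, 0, -0.026, -0.006, 0, 0, 0, 0, 0, -0.026, -0.006, 0, 0, 0, 0, 0, -0.026, -0.006, 0, 0, 0, 0, 0, -0.026, -0.006, 0, 0, 0, 0, 0, 0, 0, 0.014, 0, 0, 0, 0, 0, 0, 0.014, 0, 0, 0, 0, 0, 0, 0, 0, 0, 0, 0, 0, 0, 0, 0, 0, 0, 0])

```text
time: 7.18
tool_pos: [0.5045, -0.1271, 0.0598]
eef_rot: [0.559, 0.829, -0.0, -0.001]
wrist_force: [-0.1, 0.6, -0.5]
opening: 0.008
grasp_force: 0.0
```

Run:
```python
from h import *
st()
for n in("top","side"):
  c=arm.read_camera(n)
  for l,z in dict(hook_tab=.082,lever_face=.06).items():
    for q in arm.tip_of(l,n)[:2]:print(n,l,round(q["score"],2),np.round(q["location"]),cr(at_z(c,q["location"],z)))
cv2.imwrite("pics/s3.png",cv2.resize(c["frame"][200:360,230:430,::-1],None,fx=4,fy=3.75))
```

```text
t 7.18 crimper mm [-77.9  16.1  59.8] tool y heading in crimper deg 12.2 tilt z [-0.002  0.001 -1.   ] F crimper [-0.05  0.57 -0.46] open 0.008
top hook_tab 0.52 [254. 239.] [ 11.2 134.9  82. ]
side hook_tab 0.68 [318. 222.] [  8.7 123.2  82. ]
side lever_face 0.56 [311. 264.] [-38.1  20.3  60. ]
```

View pics/s3.png

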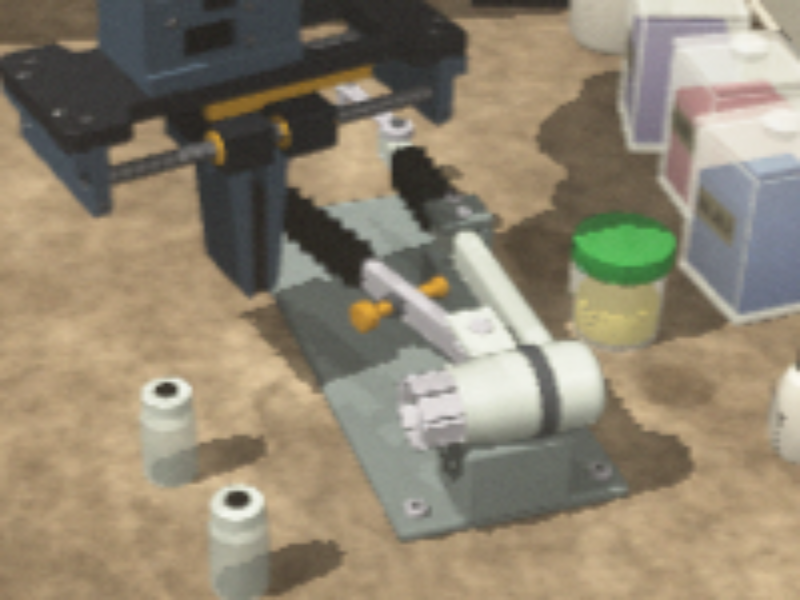

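The hook is open (about 1.4 rad by the tab detections) and the lever is fully out, with the fingers just outside the sleeve (side crop around (250,200)). Now I'll press in steps.

>>> move_arm(deltas=[0, 0.007, 0, 0, 0, 0, 0, 0, 0.006, 0, 0, 0, 0, 0, 0, 0.003, 0, 0, 0, 0, 0, 0, 0.003, 0, 0, 0, 0, 0, 0, 0.003, 0, 0, 0, 1, 0, 0, 0.003, 0, 0, 0, 2, 0, 0, 0.003, 0, 0, 0, 2, 0, 0, 0.003, 0, 0, 0, 2, 0, 0, 0.003, 0, 0, 0, 1, 0, 0, 0.003, 0, 0, 0, 0, 0, 0, 0.002, 0, 0, 0, 0, 0, 0, 0, 0, 0, 0, 0, 0])

```text
time: 8.48
tool_pos: [0.5423, -0.1136, 0.0597]
eef_rot: [0.616, 0.788, -0.0, -0.0]
wrist_force: [-5.5, 0.5, -0.8]
opening: 0.006
grasp_force: 2.0
```

Run:
```python
from h import *
st()
```

```text
t 8.48 crimper mm [-38.3  22.8  59.7] tool y heading in crimper deg 4.0 tilt z [-0.001  0.    -1.   ] F crimper [-5.3   1.4  -0.82] open 0.006
```

>>> move_arm(deltas=[0, 0.002, 0, 0, 0, 0, 0, 0, 0.002, 0, 0, 0, 0, 0, 0, 0.001, 0, 0, 0, 0, 0, 0, 0, 0, 0, 0, 0, 0])

```text
time: 8.82
tool_pos: [0.5468, -0.1125, 0.0597]
eef_rot: [0.616, 0.788, -0.0, -0.001]
wrist_force: [-5.7, 2.4, 0.2]
opening: 0.005
grasp_force: 2.3
```

>>> move_arm(deltas=[0, 0.001, 0, 0, 0, 0, 0, 0, 0.001, 0, 0, 0, 0, 0, 0, 0, 0, 0, 0, 0, 0])

```text
time: 9.07
tool_pos: [0.5486, -0.1119, 0.0597]
eef_rot: [0.616, 0.788, -0.0, -0.001]
wrist_force: [-5.9, 1.8, 0.1]
opening: 0.001
grasp_force: 2.4
```

>>> move_arm(deltas=[0, 0.001, 0, 0, 0, 0, 0, 0, 0.001, 0, 0, 0, 0, 0, 0, 0, 0, 0, 0, 0, 0])

```text
time: 9.32
tool_pos: [0.5504, -0.1114, 0.0597]
eef_rot: [0.616, 0.788, -0.0, -0.001]
wrist_force: [-6.6, 2.4, -0.3]
opening: 0.004
grasp_force: 2.9
```

>>> move_arm(deltas=[0, 0.001, 0, 0, 0, 0, 0, 0, 0, 0, 0, 0, 0, 0])

```text
time: 9.48
tool_pos: [0.5512, -0.1111, 0.0596]
eef_rot: [0.616, 0.788, -0.0, -0.001]
wrist_force: [-7.5, 2.2, 1.4]
opening: 0.005
grasp_force: 3.2
```

>>> move_arm(deltas=[0, 0.001, 0, 0, 0, 0, 0, 0, 0, 0, 0, 0, 0, 0])

```text
time: 9.65
tool_pos: [0.5521, -0.1109, 0.0596]
eef_rot: [0.616, 0.788, -0.0, -0.001]
wrist_force: [-7.1, 2.4, 2.1]
opening: 0.003
grasp_force: 3.3
```

>>> move_arm(deltas=[0, 0.001, 0, 0, 0, 0, 0, 0, 0, 0, 0, 0, 0, 0])

```text
time: 9.82
tool_pos: [0.5531, -0.1106, 0.0596]
eef_rot: [0.616, 0.788, -0.0, -0.001]
wrist_force: [-7.2, 2.4, 1.6]
opening: 0.005
grasp_force: 3.4
```

>>> move_arm(deltas=[0, 0.001, 0, 0, 0, 0, 0, 0, 0, 0, 0, 0, 0, 0])

```text
time: 9.98
tool_pos: [0.5538, -0.1104, 0.0596]
eef_rot: [0.616, 0.788, -0.0, -0.001]
wrist_force: [-9.5, 2.5, 2.7]
opening: 0.008
grasp_force: 4.2
```

Run:
```python
from h import *
st()
```

```text
t 9.98 crimper mm [-26.5  24.   59.6] tool y heading in crimper deg 4.0 tilt z [-0.003  0.001 -1.   ] F crimper [-8.97  4.13  2.72] open 0.008
```

>>> move_arm(deltas=[0, 0.0005, 0, 0, 0, 0, 0, 0, 0, 0, 0, 0, 0, 0])

```text
time: 10.15
tool_pos: [0.554, -0.1103, 0.0596]
eef_rot: [0.616, 0.788, -0.001, -0.001]
wrist_force: [-9.1, 2.0, 2.6]
opening: 0.008
grasp_force: 4.8
```

>>> move_arm(deltas=[0, 0.0005, 0, 0, 0, 0, 0, 0, 0, 0, 0, 0, 0, 0])

```text
time: 10.32
tool_pos: [0.5543, -0.1102, 0.0596]
eef_rot: [0.616, 0.788, -0.001, -0.002]
wrist_force: [-11.3, 1.5, 3.4]
opening: 0.003
grasp_force: 5.5
```

>>> move_arm(deltas=[0, 0.0005, 0, 0, 0, 0, 0, 0, 0, 0, 0, 0, 0, 0])

```text
time: 10.48
tool_pos: [0.5546, -0.1101, 0.0595]
eef_rot: [0.616, 0.788, -0.001, -0.002]
wrist_force: [-12.4, 1.1, 5.2]
opening: 0.004
grasp_force: 6.2
```

>>> move_arm(deltas=[0, 0, 0, 0, 0, 0, 0, 0, 0, 0, 0, 0, 0, 0])

```text
time: 10.65
tool_pos: [0.5545, -0.1101, 0.0596]
eef_rot: [0.616, 0.788, -0.001, -0.002]
wrist_force: [-12.1, 0.6, 4.3]
opening: 0.004
grasp_force: 6.2
```

>>> move_arm(deltas=[0, 0.0002, 0, 0, 0, 0, 0, 0, 0, 0, 0, 0, 0, 0, 0, 0, 0, 0, 0, 0, 0, 0, 0, 0, 0, 0, 0, 0, 0, 0, 0, 0, 0, 0, 0, 0, 0, 0, 0, 0, 0, 0, 0, 0, 0, 0, 0, 0, 0, 0, 0, 0, 0, 0, 0, 0, 0, 0, 0, 0, 0, 0, 0, 0, 0, 0, 0, 0, 0, 0, 0, 0, 0, 0, 0, 0, 0, 0, 0, 0, 0, 0, 0, 0])

```text
time: 11.65
tool_pos: [0.5546, -0.1101, 0.0595]
eef_rot: [0.616, 0.788, -0.001, -0.002]
wrist_force: [-12.0, 0.5, 4.5]
opening: 0.008
grasp_force: 6.5
```

Run:
```python
from h import *
st()
a=arm.read_camera("side")["frame"][235:335,280:380,::-1];b=arm.read_camera("top")["frame"][190:290,330:430,::-1]
cv2.imwrite("pics/p4.png",cv2.resize(np.hstack([a,b]),None,fx=4,fy=4))
```

```text
t 11.65 crimper mm [-25.6  24.2  59.5] tool y heading in crimper deg 4.0 tilt z [-0.004  0.001 -1.   ] F crimper [-11.71   2.58   4.55] open 0.008
```

View pics/p4.png

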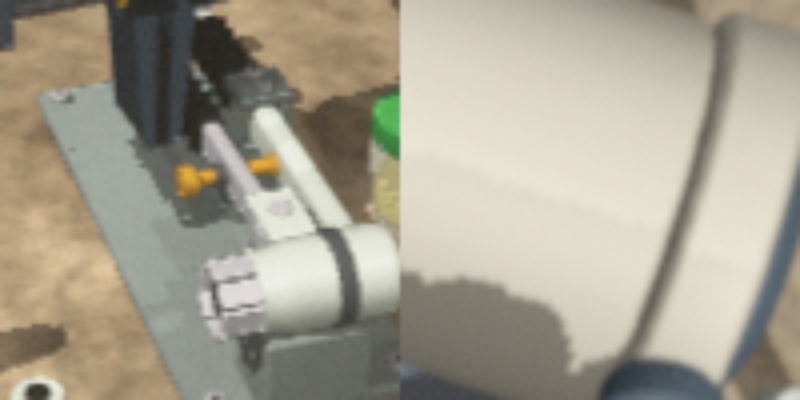

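The brass screw end at about (275,165) rests against the white bar, with the lever still short of it, and the force is steady at about 12 N. I'll keep holding, then retreat.

>>> move_arm(deltas=[0, 0, 0, 0, 0, 0, 0, 0, 0, 0, 0, 0, 0, 0, 0, 0, 0, 0, 0, 0, 0, 0, 0, 0, 0, 0, 0, 0, 0, 0, 0, 0, 0, 0, 0, 0, 0, 0, 0, 0, 0, 0, 0, 0, 0, 0, 0, 0, 0, 0, 0, 0, 0, 0, 0, 0, 0, 0, 0, 0, 0, 0, 0, 0, 0, 0, 0, 0, 0, 0, 0, 0, 0, 0, 0, 0, 0, 0, 0, 0, 0, 0, 0, 0])

```text
time: 12.75
tool_pos: [0.5546, -0.1101, 0.0596]
eef_rot: [0.616, 0.788, -0.001, -0.002]
wrist_force: [-12.8, 0.7, 3.9]
opening: 0.008
grasp_force: 6.5
```

>>> move_arm(deltas=[0, 0, 0, 0, 0, 0, 0, 0, 0, 0, 0, 0, 0, 0, 0, 0, 0, 0, 0, 0, 0, 0, 0, 0, 0, 0, 0, 0, 0, 0, 0, 0, 0, 0, 0, 0, 0, 0, 0, 0, 0, 0])

```text
time: 13.25
tool_pos: [0.5546, -0.1101, 0.0596]
eef_rot: [0.616, 0.788, -0.001, -0.002]
wrist_force: [-12.9, 0.5, 4.3]
opening: 0.008
grasp_force: 6.5
```

>>> move_arm(deltas=[0, -0.003, 0, 0, 0, 0, 0, 0, -0.004, 0, 0, 0, 0, 0, 0, -0.005, 0, 0, 0, 0, 0, 0, -0.005, 0, 0, 0, 0, 0, 0, -0.005, 0, 0, 0, 0, 0, 0, -0.005, 0, 0, 0, 0, 0, 0, -0.005, 0, 0, 0, 0, 0, 0, -0.006, 0, 0, 0, 0, 0, 0, -0.007, 0, 0, 0, 0, 0, 0, -0.007, 0, 0, 0, 0, 0, 0, -0.008, 0, 0, 0, 0, 0, 0, 0, 0, 0, 0, 0, 0])

```text
time: 14.25
tool_pos: [0.4967, -0.1248, 0.0599]
eef_rot: [0.616, 0.787, -0.0, -0.001]
wrist_force: [0.4, -0.6, -1.0]
opening: 0.003
grasp_force: 0.0
```

>>> move_arm(deltas=[0, 0, -0.02, 0, 0, 0, 0, 0, 0, -0.03, 0, 0, 0, 0, 0, 0, -0.04, 0, 0, 0, 0, 0, 0, -0.04, 0, 0, 0, 0, 0, -0.03, -0.01, 0, 0, 0, 0, 0, -0.04, 0, 0, 0, 0, 0, 0, -0.04, 0, 0, 0, 0, 0, 0, -0.03, 0, 0, 0, 0, 0, 0, 0, 0, 0, 0, 0, 0, 0, 0, 0, 0, 0, 0])

```text
invalid input at $.deltas: expected a multiple of 7 numbers
```

Run:
```python
from h import *
st()
for n in("top","side"):
  c=arm.read_camera(n)
  for l,z in dict(hook_tab=.082,lever_face=.06,vial_1=0,pot=0).items():
    for q in arm.tip_of(l,n)[:2]:print(n,l,round(q["score"],2),np.round(q["location"]),cr(at_z(c,q["location"],z)))
  if n=="top":a=c["frame"][160:330,240:440,::-1]
  else:b=c["frame"][200:370,230:430,::-1]
cv2.imwrite("pics/f5.png",cv2.resize(np.hstack([a,b]),None,fx=2,fy=2))
```

```text
t 14.25 crimper mm [-85.2  19.6  59.9] tool y heading in crimper deg 4.0 tilt z [-0.001  0.    -1.   ] F crimper [ 0.32 -0.71 -1.01] open 0.003
top hook_tab 0.58 [255. 238.] [ 11.5 134.4  82. ]
top pot 0.77 [333. 182.] [94.8 -5.7  0. ]
side hook_tab 0.38 [319. 220.] [ 12.1 129.3  82. ]
side hook_tab 0.37 [276. 324.] [-140.2 -140.7   82. ]
side lever_face 0.55 [308. 265.] [-44.4  16.7  60. ]
side vial_1 0.62 [292. 355.] [-113.7 -125.9    0. ]
side vial_1 0.54 [276. 326.] [-121.7  -53.3    0. ]
side pot 0.74 [385. 288.] [ 95.4 -12.9   0. ]
side pot 0.21 [335. 292.] [3.9 4.  0. ]
```

View pics/f5.png

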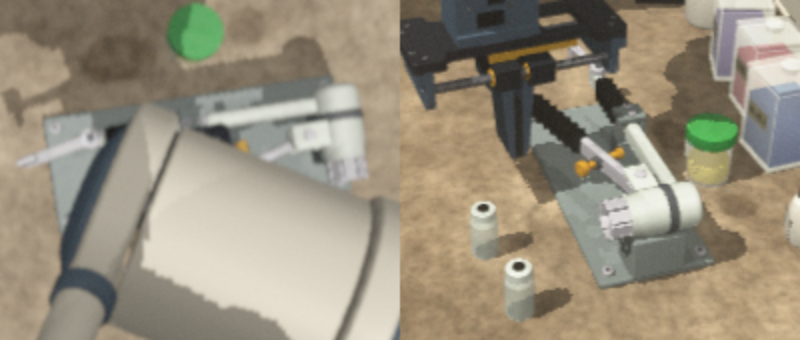

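The lever is back out, the hook is open (top crop around (60,150)), and the vials and pot are in place. I'll raise the tool clear and hand in.

>>> move_arm(deltas=[0, -0.005, -0.02, 0, 0, 0, 0, 0, 0, -0.03, 0, 0, 0, 0, 0, 0, -0.04, 0, 0, 0, 0, 0, 0, -0.03, 0, 0, 0, 0, 0, 0, 0, 0, 0, 0, 0, 0, 0, 0, 0, 0, 0, 0])

```text
time: 15.25
tool_pos: [0.4945, -0.1263, 0.1814]
eef_rot: [0.616, 0.788, 0.001, 0.002]
wrist_force: [-0.2, -1.0, -0.4]
opening: 0.004
grasp_force: 0.0
```

Run:
```python
from h import *
st();print(arm.close_job())
```

```text
t 15.25 crimper mm [-87.6  18.6 181.4] tool y heading in crimper deg 4.0 tilt z [ 0.003 -0.001 -1.   ] F crimper [-0.36 -0.93 -0.39] open 0.004
the job is handed in; nothing more can be done
None
```

The job is handed in at 15 s: I swung the hook open to about 1.4 rad, seated the stop screw on the bar at about 12 N for roughly 2.8 s, then let the lever spring fully out; the vials and pot show no movement beyond camera error.

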